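# Put the unfired clay fish away in the kit drawer

### The job

Put the unfired clay fish away: take it from its drying board, set it down softly, on its foot, on the cork in the empty compartment of the open kit drawer, letting go only when you feel it rest there, and then push the drawer fully home with a light, steady hand until it clicks past its catch and stays seated. Raw clay cracks easily, so squeeze the fish only lightly, do not bump or tip it, never touch the clay bird beside it, do not slam or ram the drawer, and leave the paint pots and the mug where they are.

Things in the scene. Friction and masses are not known exactly. Their poses are not given: they have to be found in the camera images.
- fish: Painted unfired clay fish, red with coloured bands, green tail fin, yellow back fin; 0.19 to 0.33 kg, loose, standing on its foot. 122 mm long along its own x (nose at +57, tail tip at -65). Origin: centre of the foot's underside, z up. Foot 60 x 34 mm, 20 mm high. Back fin 8 mm thick, its top 77 mm above the underside, x = -24 to +20; tail fin 9 mm thick.
- fish_body (a point): Centre of the fish's round body, 42 mm above the foot's underside, axes as the fish's. From x = -20 to +20 mm the body is a cylinder along x, 46 mm across (y = -23 to +23); beyond, it tapers. Raw clay: a squeeze of up to 45 N from each finger is safe (20 to 25 N holds it well; more than 45 N cracks it), and so is a bump of up to 20 N against cork, drawer or chest.
- bird: Painted unfired clay bird, blue with yellow tail and beak, 115 mm long along its own x (+52 to -63), 44 mm wide, 74 mm tall, standing loose in the left (+y) compartment of the drawer. It must not be touched by gripper or fish. Origin: centre of its underside, z up.
- chest: Low pine desktop chest with one drawer, fixed to the table. Origin: at table height, mid-width, on the front plane of its body; x points to its back (the way the drawer is pushed shut), y to the left as the robot sees it, z up. The body spans x = 0 to 280 mm, y = -173 to +173 mm; its flat painted top is 160 mm above the table, the underside of that top 148 mm.
- drawer (a joint): Drawer opening in m: 0 = home, front panel against the chest; 0.175 to 0.205 at the start. It slides with 1 to 2 N. A sprung roller catch resists from 11 to 3 mm before home, most at the beginning (11 to 14 N in all), and springs it back out if let go there; only in the last 1.5 mm does it pull the drawer home and hold it (2 to 3 N). At 0 is a hard stop. Home: within 1.5 mm.
- drawer_front (a point): Middle of the top edge of the drawer's front panel, on its outer face (the side towards the robot), 146 mm above the table; axes as the chest's. The wooden panel is 342 mm wide, 15 mm thick, from 14 to 146 mm above the table. A brass knob, 28 mm across, sticks out 43 mm from the middle of the face, 80 mm above the table.
- push_spot (a point): Flat spot on the outer face of the front panel, 50 mm to the right (-y) of the knob's axis and 125 mm above the table, good for pushing; axes as the chest's. The drawer and chest stand less than 25 N of push, and the drawer must not close faster than 0.25 m/s, or the clay inside is jarred.
- bay (a point): Point on the wooden floor of the empty right (-y) compartment, 32 mm above the table, midway between its sides, 50 mm behind the front panel's inner face; moves with the drawer, axes as the chest's. The compartment spans x = -50 to +192, y = -73 to +73 mm. Cork sheets cover all its floor, stacked 8 to 28 mm high, differently each time: feel for them. Sides rise 80 mm, divider 64 mm.
- dryboard: Plywood drying board with a sheet of paper, 140 x 180 x 10 mm, fixed to the table to the left or the right of the drawer; the fish starts on it. Origin: centre of its underside, z up. (On the other side lies a black painted card of the same outline, 5 mm thick.)
- pot_red: Paint pot with red paint and a white lid, 50 mm across, 58 mm tall, loose. Leave alone. Origin: centre of its underside.
- pot_green: Paint pot with green paint and a white lid, 50 mm across, 58 mm tall, loose. Leave alone. Origin: centre of its underside.
- mug: White mug, 80 mm across, 95 mm tall, with brushes standing in it up to 190 mm, loose. Leave alone. Origin: centre of its underside.
Things that resemble listed ones, but are neither listed nor needed, are in the scene too. Of the things that look like the bird, the larger one is meant.

How it is judged (in metres and radians):
On the way, in this order (a step that is already met when the one before it is completed fails the run):
1. the fish, still held in the fingers, rests upright on the cork of the empty compartment (x of fish in the frame of bay between -0.025 and 0.17 m and y of fish in the frame of bay between -0.06 and 0.06 m and z of fish in the frame of bay between 0.004 and 0.032 m and contact force between fish and chest above 0.5 N and angle between fish's own z axis and vertical below 0.1 rad and contact force between the fingers and fish above 5 N and linear speed of fish below 0.04 m/s), for 0.04 s.
2. the fish stands on its foot in the empty compartment, let go, the drawer still open by more than 120 mm (x of fish in the frame of bay between -0.025 and 0.17 m and y of fish in the frame of bay between -0.06 and 0.06 m and z of fish in the frame of bay between 0.004 and 0.032 m and contact force between fish and chest above 0.5 N and angle between fish's own z axis and vertical below 0.1 rad and contact force between the fingers and fish below 0.2 N and linear speed of fish below 0.02 m/s and value of joint drawer above 0.12 m), for 0.2 s.
3. the drawer is home, within 1.5 mm (value of joint drawer below 0.0015 m), for 0.2 s.
At the end, for the whole second after the job is handed in: The drawer is home (within 1.5 mm) and stays there by itself; the fish stands upright (within 0.1 rad) and at rest on the cork inside the right compartment, its origin at least 13 mm from the side walls and 22 mm from the ends; the bird stands upright in the left compartment (x of fish in the frame of bay between -0.025 and 0.17 m and y of fish in the frame of bay between -0.06 and 0.06 m and z of fish in the frame of bay between 0.004 and 0.032 m and contact force between fish and chest above 0.5 N and angle between each of fish, bird's own z axis and vertical below 0.1 rad and value of joint drawer below 0.0015 m and linear speed of fish below 0.01 m/s and y of bird in the frame of bay above 0.09 m); the robot touches nothing.
It fails at once if the fish squeezed: total finger force on it above 90 N (half on each side) (contact force between the fingers and fish above 90 N).
It fails at once if the fish bumped: more than 20 N between it and the cork, the drawer or the chest; or tipped by more than 0.6 rad (angle between fish's own z axis and vertical above 0.6 rad or contact force between fish and chest above 20 N).
It fails at once if the bird touched by the gripper or the fish (more than 1 N), or tipped by more than 0.3 rad (contact force between any of the fingers, the arm, fish and bird above 1 N or angle between bird's own z axis and vertical above 0.3 rad).
It fails at once if the drawer or chest pushed with more than 25 N, or the drawer slammed (closing faster than 0.25 m/s) (velocity of joint drawer below -0.25 m/s or contact force between any of the fingers, the arm and chest above 25 N).
It fails at once if a paint pot or the mug moved by more than 30 mm (distance of any of pot_red, pot_green, mug from where it was at the start of the episode above 0.03 m).
It also fails if it takes over 72 s, if anything falls off the work surface, if the arm or the gripper's body presses on something with over 40 N, if the wrist force passes 120 N, or if a joint passes its speed limit or range.

### The arm

A 7-joint arm with a two-finger parallel gripper is mounted at the origin on the work surface. World frame = base frame: x ahead of the robot, y to its left, z up, the work surface at z = 0. Lengths are in mm, angles in rad, forces in N, time in s.
With the tool pointing down it reaches from about 400 to 875 mm from the base axis. Payload 6.5 kg.
Tool frame: the origin (TCP) lies at the very end of the fingers, on their centre line; the grasp point (between the pads) lies 19 mm behind it; z points along the fingers, y is the line along which they close (so a half turn about z gives the same grasp; the last joint's range is limited). The gripper opens to 85 mm and grips with 20 to 120 N. Pads are 22 mm wide; open, the fingers measure 114 mm over their backs; the gripper's body (76 mm by 85 mm) begins 54 mm behind the grasp point. The pads swing forward as they close: fully open they stand 13 mm farther back than shut.
Start: joints at [1.278, 0.536, -0.004, 1.538, 0.003, 1.067, -0.071], TCP at [146.156, -633.347, 231.29] pointing down, gripper open.
Joint ranges: [-2.7, 2.7], [-0.37, 2.16], [-1.27, 1.26], [0.24, 2.4], [-1.31, 4.45], [0.19, 1.91], [-2.76, 2.76]. Speed limits (rad/s): [2.39, 2.39, 3.14, 3.14, 3.14, 3.14, 3.14].

### API

Orientations are given as [roll, pitch, yaw] about the fixed x, y, z axes, in that order (R = Rz(yaw) Ry(pitch) Rx(roll)).
In Python, from bench import r, vision, finish_job gives the robot as it stands.
- The arm moves only by the tool servo_tool, never from a script. Its argument "increments" is a list of rows, each an object of numbers: "fingers": the opening, from 0 (shut) to 1 (fully open); "x", "y", "z": the shift along the tool's x, y, z in mm; "turn": the turn about the tool's z in degrees. A call has 1 to 8 rows; each row shifts and turns the commanded pose from where the row before left it, along the tool's axes as they then stand; what a row does not reach is not made up. A row lasts 1/10 s, in which the tool goes at most 50 mm and 8.59 degrees, less where a joint would pass 70% of its speed; a pose out of reach is approached as far as the arm can. A call is refused whole if a number of a shift passes 50 or a number of a turn 8.59, either way. A call with a gripper value outside its range is refused whole. The fingers move at their own pace and stop on an object; "grip_force" is the grip in N (left out, the last holds). Time passes only in rows, so rows that do not move let the fingers close. It gives the time, the measured TCP pose, the force, the opening and the grip force at its end, in the units of the state.
- r.read_state(): the state, without advancing time (a new reading comes with each control period).
- vision.snapshot(name): name is "scene" or "top" or "wrist"; returns a dict with "pixels" (384x512x3 uint8, blue, green, red), "intrinsics" (3x3 intrinsics, pixels), "world_from_camera" (4x4, takes a point from camera to world coordinates); the wrist camera has in their place "mount" (4x4, takes a point from camera to tool coordinates, whose origin is the TCP and whose axes are the flange's). Camera axes: x right, y down, z forward; pixel columns grow to the right and rows downward; lengths in mm; the calibration is good to about 2 mm. The wrist camera is an equidistant fisheye: a pixel r from the principal point sees the ray r / f radians off the axis. A picture is of the moment at which its call begins: read the wrist's pose just before it. There is no depth.
- finish_job(): hands the job in; it is judged then, once.
The state is a dict: "clock": time; "joint_positions": joint angles; "qd": joint speeds; "joint_efforts": joint torques, N m; "eef_pos": TCP position; "orientation": TCP orientation; "force": force on the tool from outside, world axes, zero at the start; "torque": the same for the moment, N m; "width": finger opening in mm; "finger_force": force on a finger pad.
Only numpy, scipy, OpenCV 4.12 (cv2) and the standard library are available. Lean on these libraries where they do the work, as an engineer would, in place of code of your own. Each camera call takes 0.05 s, during which the arm holds its last target. There are 200 camera calls.

## Working session

There is one attempt and no reset: what is moved stays moved. The work goes in short steps, Python scripts to look and compute and a tool call to move; the robot and the scene stay as the last step left them, time stands still between calls to the robot, and variables do not carry over. Pictures are saved under pics/ and viewed, at most 10 in all, crops included, and the job is handed in when it is done.

Besides the shell and the picture viewer there is one more tool, called after ">>>" in YAML: its name, and indented under it one key for each argument. servo_tool: Moves the arm, as the interface text tells. Its arguments: {"type":"object","properties":{"increments":{"type":"array"},"grip_force":{"type":"number"}},"required":["increments"]}

```bash
mkdir -p pics; python3 - <<'E'
from bench import r, vision
import cv2,pickle
s=r.read_state();print(s)
d={}
for n in("scene","top"):
    p=vision.snapshot(n);d[n]=p;cv2.imwrite(f"pics/{n}0.png",cv2.resize(p["pixels"],(800,600),interpolation=cv2.INTER_CUBIC))
    print(n,p["intrinsics"],p["world_from_camera"])
pickle.dump(d,open("d.pkl","wb"))
E
```

```text
{'clock': 0.0, 'joint_positions': array([ 1.27779749,  0.53718682, -0.00445576,  1.53889608,  0.00259937,
        1.06730869, -0.07120867]), 'qd': array([-1.96741742e-03,  1.28913481e-04,  6.48023773e-04, -1.14981882e-03,
       -3.31542500e-04,  6.40917395e-05,  5.44799439e-04]), 'joint_efforts': array([ 8.08216773e-04, -5.83406281e+01,  1.04947530e+00, -2.59097922e+01,
        1.24248303e-02,  9.58902994e-03, -1.67782042e-05]), 'eef_pos': array([ 146.00329133, -632.72111705,  230.39060216]), 'orientation': array([-3.13980367e+00,  1.22041235e-04,  2.26876694e-01]), 'force': array([0.22360354, 0.36782958, 0.40543113]), 'torque': array([ 0.06389655,  0.01244754, -0.01850913]), 'finger_force': 0.0, 'width': 85.31438937013084}
scene [[434.07962007   0.         254.4034645 ]
 [  0.         434.07962007 195.31764353]
 [  0.           0.           1.        ]] [[ 7.94178814e-01  5.12911115e-01 -3.25886790e-01  1.01518609e+03]
 [ 6.07662455e-01 -6.74826857e-01  4.18754169e-01 -4.89262373e+02]
 [-5.13349025e-03 -5.30594856e-01 -8.47610020e-01  1.13589727e+03]
 [ 0.00000000e+00  0.00000000e+00  0.00000000e+00  1.00000000e+00]]
top [[394.42535944   0.         256.41962137]
 [  0.         394.42535944 190.98626161]
 [  0.           0.           1.        ]] [[ 7.71674451e-03 -9.91685671e-01  1.28452253e-01  4.61006557e+02]
 [-9.99887247e-01 -5.99736178e-03  1.37668016e-02 -5.02646530e-01]
 [-1.28819652e-02 -1.28544005e-01 -9.91620136e-01  1.13935726e+03]
 [ 0.00000000e+00  0.00000000e+00  0.00000000e+00  1.00000000e+00]]
```

View pics/top0.png

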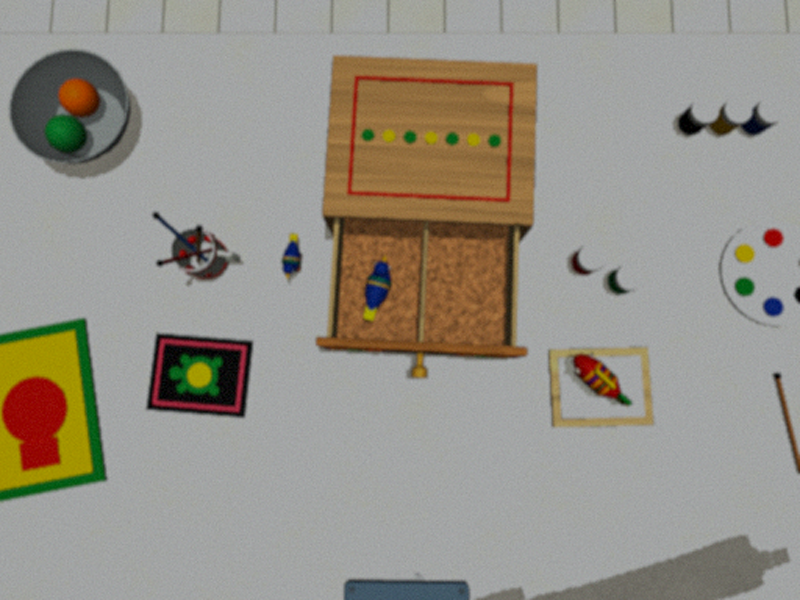

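View pics/scene0.png

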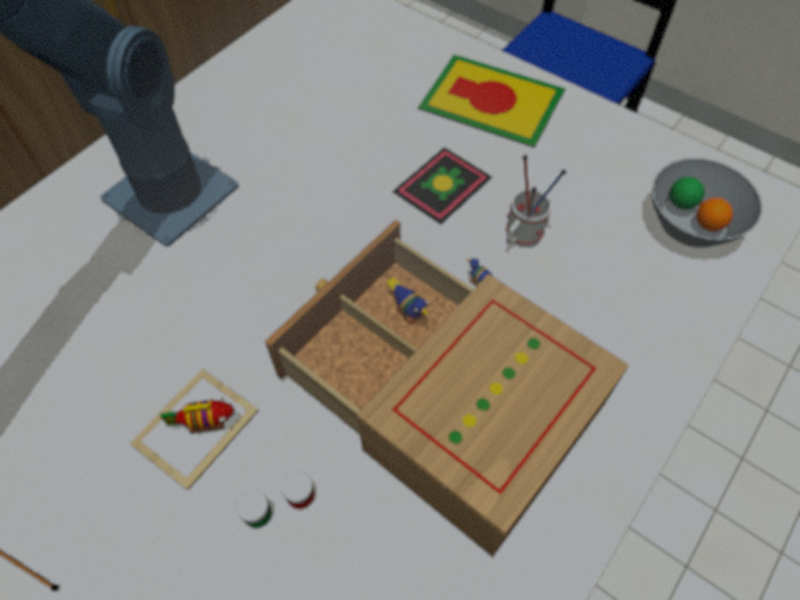

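The top view shows the drawer front edge from (318,346) to (527,352), the knob at (419,372), and the fish on the right board, nose about (577,362), tail about (629,402). Pots are at about (583,262) and (619,282). I'll enlarge the crop for a closer reading.

```bash
cat > h.py <<'E'
import numpy as np,pickle
d=pickle.load(open("d.pkl","rb"))
def ray(n,u,v):
    p=d[n];T=p["world_from_camera"];q=T[:3,:3]@np.linalg.inv(p["intrinsics"])@[u,v,1];return T[:3,3],q
def atz(n,u,v,z):
    o,q=ray(n,u,v);return o+q*(z-o[2])/q[2]
E
python3 - <<'E'
from h import *
import cv2
im=d["top"]["pixels"]
a=cv2.resize(im[210:280,340:430],(720,560),interpolation=cv2.INTER_CUBIC)   #8x
cv2.imwrite("pics/fish.png",a)
a=cv2.resize(im[130:250,195:350],(775,600),interpolation=cv2.INTER_CUBIC)   #5x
cv2.imwrite("pics/drawer.png",a)
E
```

```text
(no output)
```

View pics/fish.png

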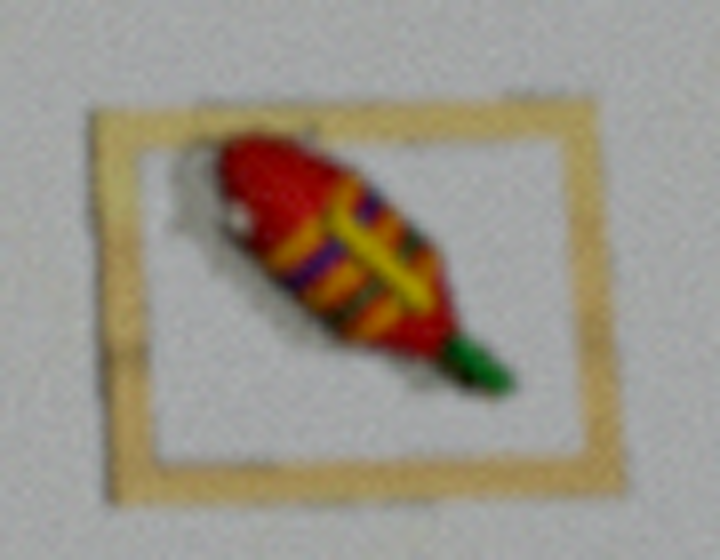

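View pics/drawer.png

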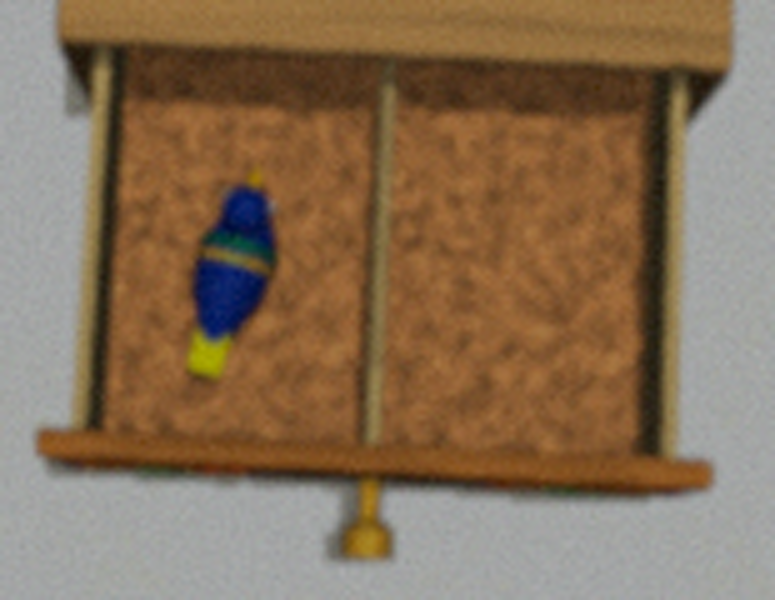

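The fish crop shows the back fin from (342,210) to (425,300), the tail tip at (508,387) and the nose near (228,150). The drawer crop shows the front panel's outer top edge from (40,456) to (710,488), the chest top's front edge from (60,42) to (728,77), and the knob tip at (367,556).

```bash
python3 - <<'E'
from h import *
np.set_printoptions(precision=1,suppress=True)
F=lambda x,y,z:atz("top",340+x/8,210+y/8,z)
D=lambda x,y,z:atz("top",195+x/5,130+y/5,z)
print("fin",F(342,210,87),F(425,300,87),"tail",F(508,387,52),"nose",F(228,150,52))
a,b=F(342,210,87),F(425,300,87);t,n=F(508,387,52),F(228,150,52)
for p,q in((b,a),(t,n)):print("yaw",np.degrees(np.arctan2(*(q-p)[[1,0]])),np.linalg.norm(q-p))
L,R=D(40,456,146),D(710,488,146);print("panel",L,R,(L+R)/2,np.degrees(np.arctan2(*(L-R)[[0,1]])),np.linalg.norm(L-R))
L,R=D(60,42,160),D(728,77,160);print("chest",L,R,(L+R)/2,np.degrees(np.arctan2(*(L-R)[[0,1]])),np.linalg.norm(L-R))
print("knob",D(367,556,80))
print("divider top",D(388,70,106),D(370,445,106),"rside",D(678,90,112),D(668,455,112))
print("board",F(95,108,10),F(598,97,10),F(628,492,10),F(108,503,10))
print("pots",[atz("top",u/1.5625,v/1.5625,58) for u,v in((590,258),(626,277))])
E
```

```text
fin [ 478.8 -320.4   87. ] [ 449.6 -346.6   87. ] tail [ 420.3 -385.    52. ] nose [ 499.5 -292.9   52. ]
yaw 41.896496207793724 39.229551522323646
yaw 49.30932708721801 121.48730379998815
panel [512.1 147.3 146. ] [ 498.5 -189.1  146. ] [505.3 -20.9 146. ] 2.319466934149313 336.6869449059348
chest [722.4 140.3 160. ] [ 705.7 -199.4  160. ] [714.1 -29.6 160. ] 2.824136038286091 340.10313015122273
knob [463.6 -18.7  80. ]
divider top [722.2 -28.6 106. ] [521.1 -19.7 106. ] rside [ 710.5 -182.5  112. ] [ 516.7 -174.2  112. ]
board [ 515.6 -257.4   10. ] [ 520.7 -435.8   10. ] [ 382.8 -440.2   10. ] [ 377.5 -258.8   10. ]
pots [array([ 675.6, -321.5,   58. ]), array([ 641.7, -383.9,   58. ])]
```

>>> servo_tool:
  increments:
    - {"turn":-8.25}
    - {"turn":-8.25}
    - {"turn":-8.25}
    - {"turn":-8.25}
    - {"x":45,"y":5}
    - {"x":45,"y":5}
    - {"x":45,"y":5}
    - {"x":45,"y":5}

```text
validation failed for argument at $.in...
```

>>> servo_tool:
  increments:
    - {"x":45}
    - {"x":45}
    - {"x":45}
    - {"x":45}
    - {"x":40}
    - {"x":30}
    - {"x":0}
    - {"x":0}

```text
validation failed for argument at $.in...
```

```bash
cat >> h.py <<'E'
from scipy.spatial.transform import Rotation as Rot
def fish_eye(p,eef,rpy,u,v,z):
    K=p["intrinsics"];a=np.array([(u-K[0,2])/K[0,0],(v-K[1,2])/K[1,1]]);th=np.linalg.norm(a)
    q=np.r_[a/th*np.sin(th),np.cos(th)];R=Rot.from_euler("xyz",rpy).as_matrix();M=p["mount"]
    o=eef+R@M[:3,3];w=R@M[:3,:3]@q;return o+w*(z-o[2])/w[2]
def delta(s,tx,ty,tz,yaw):
    R=Rot.from_euler("xyz",s["orientation"]).as_matrix()
    e=(yaw-np.degrees(s["orientation"][2])+180)%360-180
    print("tool xyz",np.round(R.T@(np.array([tx,ty,tz])-s["eef_pos"]),1),"turn",round(-e,1))
def st(s):print(np.round(s["clock"],2),np.round(s["eef_pos"],1),"yaw",np.degrees(s["orientation"]).round(1),"F",s["force"].round(2),"w",round(s["width"],1),s["finger_force"])
E
python3 - <<'E'
from bench import r,vision
from h import *
import cv2
s=r.read_state();st(s);p=vision.snapshot("wrist");pickle.dump((s,p),open("w1.pkl","wb"))
print(p["intrinsics"],p["mount"])
cv2.imwrite("pics/w1.png",cv2.resize(p["pixels"],(800,600),interpolation=cv2.INTER_CUBIC))
delta(s,464,-334,200,46)
E
```

```text
0.1 [ 146.  -632.8  230.5] yaw [-179.9    0.    13. ] F [ 0.1  -0.46 -0.87] w 85.6 0.0
[[297.31863964   0.         258.68692651]
 [  0.         297.31863964 195.59738534]
 [  0.           0.           1.        ]] [[-4.16652913e-04 -9.63766323e-01 -2.66747635e-01  6.83101808e+01]
 [ 9.99999913e-01 -4.11273397e-04 -7.60322664e-05  7.77061748e-01]
 [-3.64288681e-05 -2.66747644e-01  9.63766410e-01 -1.42646503e+02]
 [ 0.00000000e+00  0.00000000e+00  0.00000000e+00  1.00000000e+00]]
tool xyz [ 377.  -219.6   30.8] turn -33.0
```

View pics/w1.png

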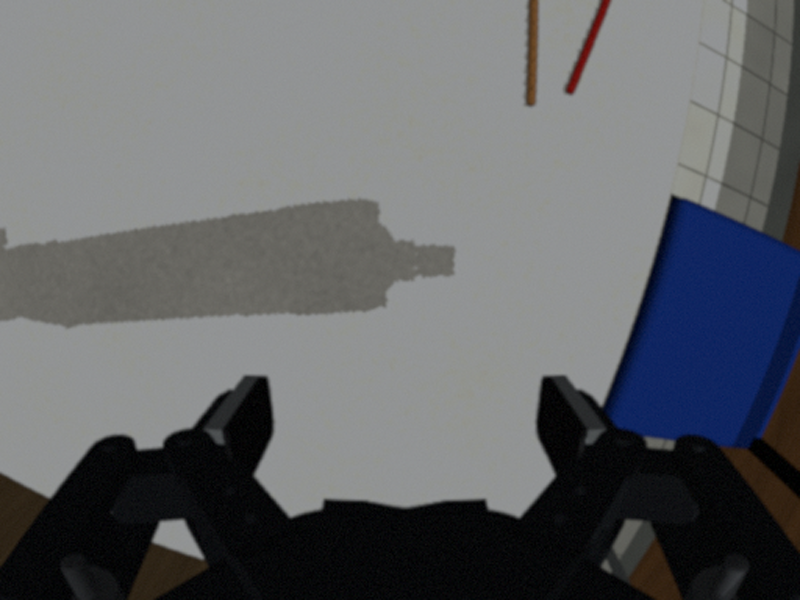

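The wrist view still shows the start pose: bare table and the arm's shadow. Both move calls were refused, probably because every row needs all five keys.

>>> servo_tool:
  increments:
    - {"fingers":1,"x":0,"y":0,"z":0,"turn":-8.25}
    - {"fingers":1,"x":0,"y":0,"z":0,"turn":-8.25}
    - {"fingers":1,"x":0,"y":0,"z":0,"turn":-8.25}
    - {"fingers":1,"x":0,"y":0,"z":0,"turn":-8.25}
    - {"fingers":1,"x":45,"y":5,"z":0,"turn":0}
    - {"fingers":1,"x":45,"y":5,"z":0,"turn":0}
    - {"fingers":1,"x":45,"y":5,"z":0,"turn":0}
    - {"fingers":1,"x":45,"y":5,"z":0,"turn":0}
  grip_force: 22

```text
clock: 0.95
eef_pos: [286.6, -516.4, 231.1]
orientation: [-3.141, -0.0, 0.802]
force: [0.4, -0.7, -0.0]
width: 85.2
finger_force: 0.0
```

>>> servo_tool:
  increments:
    - {"fingers":1,"x":45,"y":0,"z":0,"turn":0}
    - {"fingers":1,"x":45,"y":0,"z":0,"turn":0}
    - {"fingers":1,"x":45,"y":0,"z":0,"turn":0}
    - {"fingers":1,"x":45,"y":0,"z":0,"turn":0}
    - {"fingers":1,"x":45,"y":0,"z":10,"turn":0}
    - {"fingers":1,"x":25,"y":0,"z":20,"turn":0}
    - {"fingers":1,"x":0,"y":0,"z":0,"turn":0}

```text
clock: 1.65
eef_pos: [461.2, -332.5, 198.9]
orientation: [-3.137, -0.002, 0.81]
force: [-0.6, 0.0, -0.0]
width: 85.5
finger_force: 0.0
```

```bash
python3 - <<'E'
from bench import r,vision
from h import *
import cv2
s=r.read_state();st(s);p=vision.snapshot("wrist");pickle.dump((s,p),open("w1.pkl","wb"))
cv2.imwrite("pics/w2.png",cv2.resize(p["pixels"],(800,600),interpolation=cv2.INTER_CUBIC))
E
```

```text
1.65 [ 461.2 -332.5  198.9] yaw [-1.797e+02 -1.000e-01  4.640e+01] F [-0.63  0.03 -0.04] w 85.5 0.0
```

View pics/w2.png

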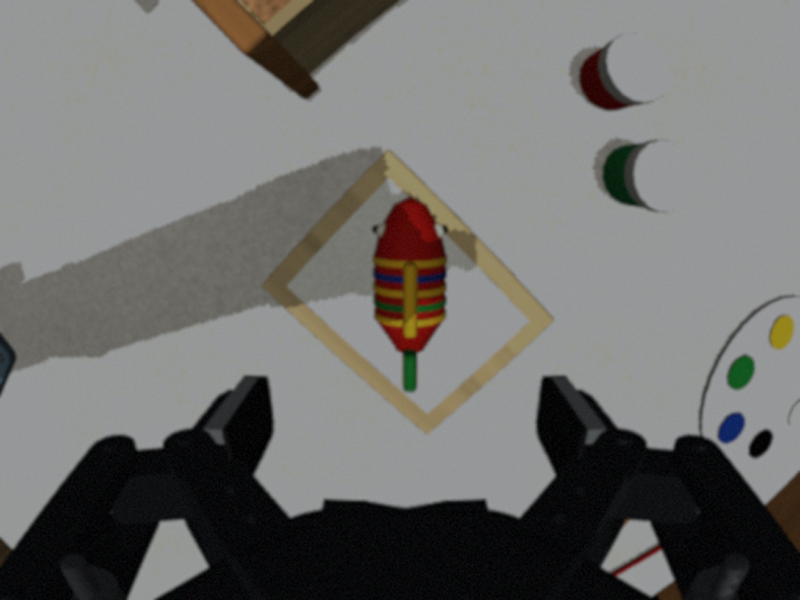

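The fish lies straight in the picture, well aligned: fin from (410,263) to (410,337), nose (409,197), tail tip (409,390), body sides 375 to 446.

```bash
python3 - <<'E'
from h import *
np.set_printoptions(precision=1,suppress=True)
s,p=pickle.load(open("w1.pkl","rb"))
k=1.5625
f=lambda u,v,z:fish_eye(p,s["eef_pos"],s["orientation"],u/k,v/k,z)
a,b,n,t=f(410,263,87),f(410,337,87),f(409,197,50),f(409,390,52)
l,rr=f(375,290,52),f(446,290,52)
for q,c in((a-b,"fin"),(n-t,"nt"),(rr-l,"w")):print(c,np.linalg.norm(q),np.degrees(np.arctan2(q[1],q[0])))
x=(n-t)/np.linalg.norm(n-t)
o1=(a+b)/2+2*x;o2=(n+t)/2+4*x;print(a,b,n,t,o1,o2,(l+rr)/2)
delta(s,*o1[:2],52,np.degrees(np.arctan2(x[1],x[0])));delta(s,*o2[:2],52,46)
E
```

```text
fin 43.4586642092944 46.58464931850414
nt 129.84663323987758 46.54423519554059
w 45.60209878175476 -43.52121633896484
[ 479.2 -319.1   87. ] [ 449.3 -350.7   87. ] [ 503.3 -293.2   50. ] [ 414.  -387.4   52. ] [ 465.6 -333.4   87. ] [ 461.4 -337.4   50.9] [ 463.3 -336.8   52. ]
tool xyz [  2.1   4.5 146.9] turn -0.1
tool xyz [ -3.7   4.2 146.9] turn 0.4
```

>>> servo_tool:
  increments:
    - {"fingers":1,"x":0,"y":4,"z":20,"turn":0}
    - {"fingers":1,"x":0,"y":0,"z":30,"turn":0}
    - {"fingers":1,"x":0,"y":0,"z":30,"turn":0}
    - {"fingers":1,"x":0,"y":0,"z":30,"turn":0}
    - {"fingers":1,"x":0,"y":0,"z":30,"turn":0}
    - {"fingers":1,"x":0,"y":0,"z":19,"turn":0}
    - {"fingers":1,"x":0,"y":0,"z":9,"turn":0}
    - {"fingers":1,"x":0,"y":0,"z":0,"turn":0}

```text
clock: 2.5
eef_pos: [460.9, -341.5, 32.6]
orientation: [-3.14, 0.001, 0.801]
force: [0.1, 0.1, 0.5]
width: 85.8
finger_force: 0.0
```

>>> servo_tool:
  increments:
    - {"fingers":0.75,"x":0,"y":0,"z":0,"turn":0}
    - {"fingers":0.65,"x":0,"y":0,"z":0,"turn":0}
    - {"fingers":0.6,"x":0,"y":0,"z":0,"turn":0}
    - {"fingers":0.56,"x":0,"y":0,"z":0,"turn":0}
    - {"fingers":0.53,"x":0,"y":0,"z":0,"turn":0}
    - {"fingers":0.5,"x":0,"y":0,"z":0,"turn":0}
    - {"fingers":0.4,"x":0,"y":0,"z":0,"turn":0}
    - {"fingers":0.3,"x":0,"y":0,"z":0,"turn":0}
  grip_force: 22

```text
clock: 3.3
eef_pos: [462.0, -340.6, 33.9]
orientation: [-3.141, 0.0, 0.803]
force: [-2.2, 1.6, 5.9]
width: 45.8
finger_force: 21.5
```

>>> servo_tool:
  increments:
    - {"fingers":0.3,"x":0,"y":0,"z":0,"turn":0}
    - {"fingers":0.3,"x":0,"y":0,"z":-3,"turn":0}
    - {"fingers":0.3,"x":0,"y":0,"z":-6,"turn":0}
    - {"fingers":0.3,"x":0,"y":0,"z":-11,"turn":0}
    - {"fingers":0.3,"x":0,"y":0,"z":-10,"turn":0}
    - {"fingers":0.3,"x":0,"y":0,"z":0,"turn":0}

```text
clock: 3.9
eef_pos: [463.4, -341.6, 65.3]
orientation: [3.138, -0.001, 0.803]
force: [0.9, -0.6, -3.3]
width: 45.6
finger_force: 23.1
```

>>> servo_tool:
  increments:
    - {"fingers":0.3,"x":0,"y":0,"z":-10,"turn":0}
    - {"fingers":0.3,"x":0,"y":0,"z":-20,"turn":0}
    - {"fingers":0.3,"x":0,"y":0,"z":-30,"turn":0}
    - {"fingers":0.3,"x":0,"y":0,"z":-30,"turn":0}
    - {"fingers":0.3,"x":0,"y":0,"z":-30,"turn":0}
    - {"fingers":0.3,"x":0,"y":0,"z":-20,"turn":0}
    - {"fingers":0.3,"x":0,"y":0,"z":-10,"turn":0}
    - {"fingers":0.3,"x":0,"y":0,"z":0,"turn":0}

```text
clock: 4.7
eef_pos: [462.7, -341.1, 214.5]
orientation: [3.139, -0.0, 0.803]
force: [0.1, -0.1, -1.7]
width: 45.3
finger_force: 23.3
```

>>> servo_tool:
  increments:
    - {"fingers":0.3,"x":0,"y":0,"z":0,"turn":4}
    - {"fingers":0.3,"x":0,"y":0,"z":0,"turn":8}
    - {"fingers":0.3,"x":0,"y":0,"z":0,"turn":8}
    - {"fingers":0.3,"x":0,"y":0,"z":0,"turn":8.5}
    - {"fingers":0.3,"x":0,"y":0,"z":0,"turn":8}
    - {"fingers":0.3,"x":0,"y":0,"z":0,"turn":8}
    - {"fingers":0.3,"x":0,"y":0,"z":0,"turn":4}
    - {"fingers":0.3,"x":0,"y":0,"z":0,"turn":0}

```text
clock: 5.5
eef_pos: [461.3, -340.0, 211.7]
orientation: [-3.14, 0.003, -0.044]
force: [-0.1, -1.5, -2.0]
width: 45.1
finger_force: 23.3
```

>>> servo_tool:
  increments:
    - {"fingers":0.3,"x":0,"y":-10,"z":0,"turn":0}
    - {"fingers":0.3,"x":5,"y":-20,"z":0,"turn":0}
    - {"fingers":0.3,"x":10,"y":-25,"z":0,"turn":0}
    - {"fingers":0.3,"x":15,"y":-30,"z":0,"turn":0}
    - {"fingers":0.3,"x":20,"y":-30,"z":0,"turn":0}
    - {"fingers":0.3,"x":20,"y":-30,"z":0,"turn":0}
    - {"fingers":0.3,"x":20,"y":-30,"z":0,"turn":0}
    - {"fingers":0.3,"x":20,"y":-30,"z":0,"turn":0}

```text
clock: 6.3
eef_pos: [581.2, -138.5, 212.8]
orientation: [-3.141, 0.001, -0.041]
force: [0.8, -0.7, -2.8]
width: 45.3
finger_force: 23.3
```

>>> servo_tool:
  increments:
    - {"fingers":0.3,"x":15,"y":-20,"z":0,"turn":0}
    - {"fingers":0.3,"x":10,"y":-12,"z":0,"turn":0}
    - {"fingers":0.3,"x":4,"y":-6,"z":0,"turn":0}
    - {"fingers":0.3,"x":0,"y":0,"z":0,"turn":0}
    - {"fingers":0.3,"x":0,"y":0,"z":0,"turn":0}

```text
clock: 6.8
eef_pos: [610.7, -105.7, 213.0]
orientation: [3.141, 0.001, -0.045]
force: [0.5, -0.6, -2.3]
width: 45.4
finger_force: 23.3
```

```bash
python3 - <<'E'
from bench import r,vision
from h import *
import cv2
for i in range(2):
    s=r.read_state();st(s);p=vision.snapshot("wrist")
pickle.dump((s,p),open("w2.pkl","wb"))
cv2.imwrite("pics/w3.png",cv2.resize(p["pixels"],(800,600),interpolation=cv2.INTER_CUBIC))
t=vision.snapshot("top");d["top"]=t
cv2.imwrite("pics/t3.png",cv2.resize(t["pixels"][110:260,190:390],(800,600),interpolation=cv2.INTER_CUBIC))
delta(s,612,-104,214,-2.5)
E
```

```text
6.8 [ 610.7 -105.7  213. ] yaw [ 1.799e+02  1.000e-01 -2.600e+00] F [ 0.52 -0.59 -2.25] w 45.4 23.2993184030056
6.85 [ 610.7 -106.   213.2] yaw [179.9   0.   -2.6] F [-0.7   0.26 -1.35] w 45.3 23.299353271722794
tool xyz [ 1.2 -2.  -0.8] turn -0.1
```

View pics/w3.png

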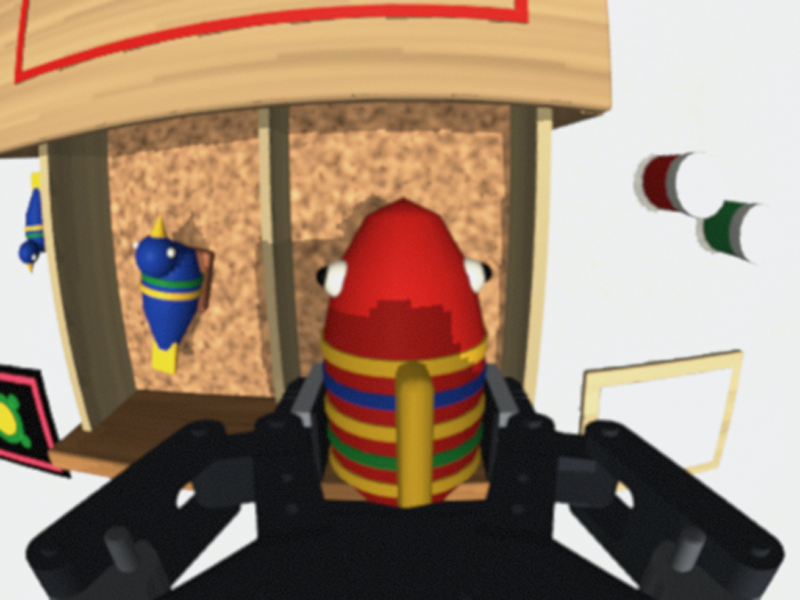

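The wrist view shows the fish square above the right compartment, between the divider top (265-290,110-390) and the right side (540,110), with the chest's front edge at about row 103.

```bash
python3 - <<'E'
from h import *
np.set_printoptions(precision=1,suppress=True)
s,p=pickle.load(open("w2.pkl","rb"));k=1.5625
f=lambda u,v,z:fish_eye(p,s["eef_pos"],s["orientation"],u/k,v/k,z)
print("divider R top edge",f(270,112,96),f(272,350,96),"Rside inner top",f(538,112,112),f(530,330,112),"chest edge",f(440,101,160),f(606,108,160),"cork back R",f(500,132,45), "floor corner L",f(290,150,45))
E
```

```text
divider R top edge [724.  -36.1  96. ] [582.7 -23.9  96. ] Rside inner top [ 714.7 -182.3  112. ] [ 594.  -177.3  112. ] chest edge [ 712.2 -126.1  160. ] [ 711.2 -200.3  160. ] cork back R [ 710.  -175.1   45. ] floor corner L [704.8 -34.3  45. ]
```

View pics/t3.png

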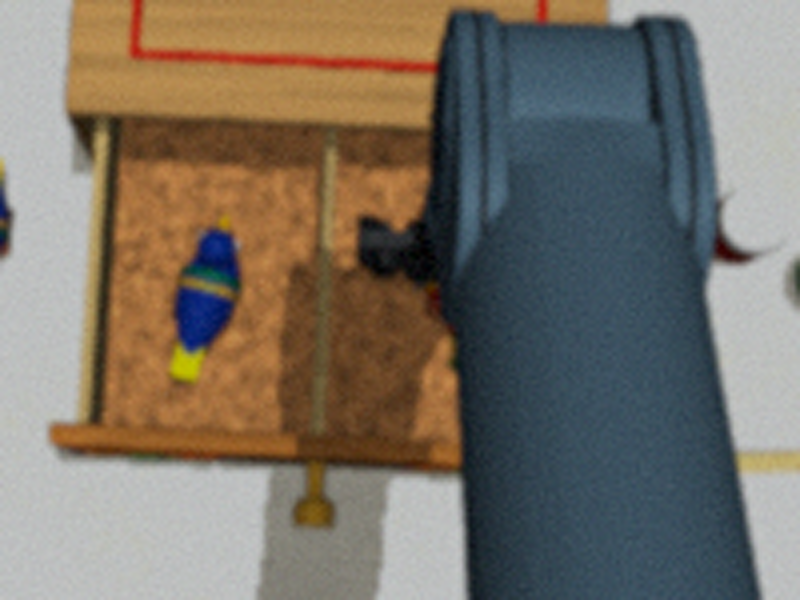

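The top view shows the arm over the right compartment, with the bird clear of it. I'll go down to just above the highest possible cork, then feel for contact.

>>> servo_tool:
  increments:
    - {"fingers":0.3,"x":0,"y":-2.5,"z":10,"turn":0}
    - {"fingers":0.3,"x":0,"y":0,"z":20,"turn":0}
    - {"fingers":0.3,"x":0,"y":0,"z":20,"turn":0}
    - {"fingers":0.3,"x":0,"y":0,"z":20,"turn":0}
    - {"fingers":0.3,"x":0,"y":0,"z":20,"turn":0}
    - {"fingers":0.3,"x":0,"y":0,"z":15,"turn":0}
    - {"fingers":0.3,"x":0,"y":0,"z":10,"turn":0}
    - {"fingers":0.3,"x":0,"y":0,"z":0,"turn":0}

```text
clock: 7.75
eef_pos: [610.6, -101.5, 96.7]
orientation: [-3.141, 0.003, -0.044]
force: [-1.3, 0.2, -1.6]
width: 45.2
finger_force: 23.3
```

>>> servo_tool:
  increments:
    - {"fingers":0.3,"x":0,"y":0,"z":2,"turn":0}
    - {"fingers":0.3,"x":0,"y":0,"z":2,"turn":0}
    - {"fingers":0.3,"x":0,"y":0,"z":2,"turn":0}
    - {"fingers":0.3,"x":0,"y":0,"z":0,"turn":0}

```text
clock: 8.15
eef_pos: [611.8, -101.5, 92.4]
orientation: [3.142, -0.0, -0.044]
force: [0.0, 0.2, -3.4]
width: 45.3
finger_force: 23.3
```

>>> servo_tool:
  increments:
    - {"fingers":0.3,"x":0,"y":0,"z":1.5,"turn":0}
    - {"fingers":0.3,"x":0,"y":0,"z":1.5,"turn":0}
    - {"fingers":0.3,"x":0,"y":0,"z":0,"turn":0}

```text
clock: 8.45
eef_pos: [611.6, -101.5, 89.1]
orientation: [-3.142, 0.0, -0.044]
force: [-0.1, 0.1, -1.7]
width: 45.5
finger_force: 23.3
```

>>> servo_tool:
  increments:
    - {"fingers":0.3,"x":0,"y":0,"z":1.5,"turn":0}
    - {"fingers":0.3,"x":0,"y":0,"z":1.5,"turn":0}
    - {"fingers":0.3,"x":0,"y":0,"z":0,"turn":0}

```text
clock: 8.75
eef_pos: [611.5, -101.5, 86.0]
orientation: [-3.142, 0.001, -0.044]
force: [-0.1, 0.5, -3.5]
width: 45.5
finger_force: 23.3
```

>>> servo_tool:
  increments:
    - {"fingers":0.3,"x":0,"y":0,"z":1.5,"turn":0}
    - {"fingers":0.3,"x":0,"y":0,"z":0,"turn":0}

```text
clock: 8.95
eef_pos: [611.6, -101.5, 84.6]
orientation: [-3.142, 0.0, -0.044]
force: [-0.0, -0.3, -3.2]
width: 45.3
finger_force: 23.3
```

>>> servo_tool:
  increments:
    - {"fingers":0.3,"x":0,"y":0,"z":1,"turn":0}
    - {"fingers":0.3,"x":0,"y":0,"z":1,"turn":0}
    - {"fingers":0.3,"x":0,"y":0,"z":0,"turn":0}

```text
clock: 9.25
eef_pos: [611.6, -101.5, 82.6]
orientation: [-3.142, 0.0, -0.044]
force: [0.3, -0.6, -3.0]
width: 45.1
finger_force: 23.3
```

>>> servo_tool:
  increments:
    - {"fingers":0.3,"x":0,"y":0,"z":1,"turn":0}
    - {"fingers":0.3,"x":0,"y":0,"z":1,"turn":0}
    - {"fingers":0.3,"x":0,"y":0,"z":0,"turn":0}

```text
clock: 9.55
eef_pos: [611.6, -101.5, 80.6]
orientation: [-3.142, 0.0, -0.044]
force: [0.6, 0.0, -2.3]
width: 45.4
finger_force: 23.3
```

>>> servo_tool:
  increments:
    - {"fingers":0.3,"x":0,"y":0,"z":1,"turn":0}
    - {"fingers":0.3,"x":0,"y":0,"z":1,"turn":0}
    - {"fingers":0.3,"x":0,"y":0,"z":0,"turn":0}

```text
clock: 9.85
eef_pos: [611.7, -101.5, 78.7]
orientation: [3.142, 0.0, -0.044]
force: [-0.2, 0.2, -2.6]
width: 45.2
finger_force: 23.3
```

>>> servo_tool:
  increments:
    - {"fingers":0.3,"x":0,"y":0,"z":1,"turn":0}
    - {"fingers":0.3,"x":0,"y":0,"z":0,"turn":0}

```text
clock: 10.05
eef_pos: [612.4, -101.5, 78.4]
orientation: [3.142, -0.001, -0.044]
force: [-0.7, 0.1, 2.8]
width: 45.6
finger_force: 23.7
```

>>> servo_tool:
  increments:
    - {"fingers":0.3,"x":0,"y":0,"z":0,"turn":0}
    - {"fingers":0.3,"x":0,"y":0,"z":0,"turn":0}

```text
clock: 10.25
eef_pos: [612.4, -101.5, 78.4]
orientation: [3.142, -0.001, -0.044]
force: [-0.5, 0.5, 4.2]
width: 45.2
finger_force: 23.9
```

>>> servo_tool:
  increments:
    - {"fingers":0.56,"x":0,"y":0,"z":0,"turn":0}
    - {"fingers":0.59,"x":0,"y":0,"z":0,"turn":0}
    - {"fingers":0.63,"x":0,"y":0,"z":0,"turn":0}
    - {"fingers":0.68,"x":0,"y":0,"z":0,"turn":0}
    - {"fingers":0.73,"x":0,"y":0,"z":0,"turn":0}
    - {"fingers":0.76,"x":0,"y":0,"z":0,"turn":0}
    - {"fingers":0.76,"x":0,"y":0,"z":0,"turn":0}
    - {"fingers":0.76,"x":0,"y":0,"z":0,"turn":0}

```text
clock: 11.05
eef_pos: [611.7, -101.6, 77.8]
orientation: [3.142, 0.0, -0.044]
force: [-0.8, -0.6, -0.9]
width: 64.9
finger_force: 0.0
```

>>> servo_tool:
  increments:
    - {"fingers":0.76,"x":0,"y":0,"z":-5,"turn":0}
    - {"fingers":0.76,"x":0,"y":0,"z":-15,"turn":0}
    - {"fingers":0.76,"x":0,"y":0,"z":-25,"turn":0}
    - {"fingers":0.76,"x":0,"y":0,"z":-30,"turn":0}
    - {"fingers":0.76,"x":0,"y":0,"z":-30,"turn":0}
    - {"fingers":0.76,"x":0,"y":0,"z":-30,"turn":0}
    - {"fingers":0.76,"x":0,"y":0,"z":-15,"turn":0}
    - {"fingers":0.76,"x":0,"y":0,"z":0,"turn":0}

```text
clock: 11.85
eef_pos: [613.3, -101.7, 230.8]
orientation: [3.141, -0.005, -0.044]
force: [-0.3, -0.1, -1.3]
width: 65.0
finger_force: 0.0
```

```bash
python3 - <<'E'
from bench import r,vision
from h import *
import cv2
s=r.read_state();st(s);p=vision.snapshot("wrist")
cv2.imwrite("pics/w4.png",cv2.resize(p["pixels"],(640,480),interpolation=cv2.INTER_CUBIC))
print(s["joint_positions"].round(2))
E
```

```text
11.85 [ 613.3 -101.7  230.8] yaw [180.   -0.3  -2.5] F [-0.26 -0.13 -1.33] w 65.0 0.0
[ 0.2   0.49 -0.15  1.62  0.08  1.04 -1.59]
```

View pics/w4.png

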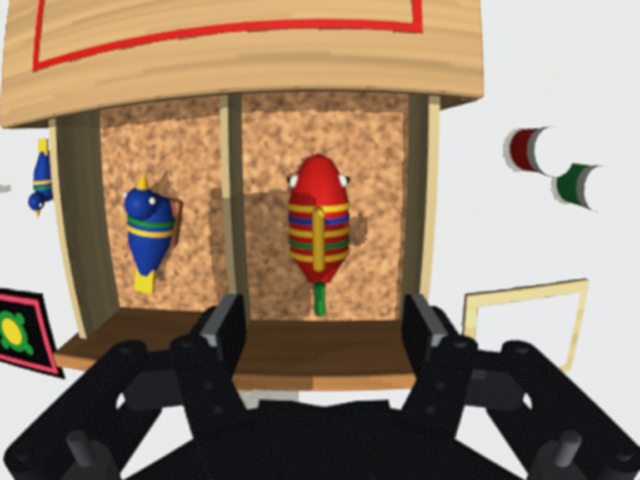

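The wrist view shows the fish upright and free at about (318,220), near the middle of the right compartment, with the bird untouched. Next I'll back off to the front of the panel and shut the fingers.

>>> servo_tool:
  increments:
    - {"fingers":0.5,"x":-10,"y":0,"z":0,"turn":0}
    - {"fingers":0.3,"x":-25,"y":-5,"z":0,"turn":0}
    - {"fingers":0,"x":-30,"y":-6,"z":0,"turn":0}
    - {"fingers":0,"x":-30,"y":-6,"z":0,"turn":0}
    - {"fingers":0,"x":-30,"y":-6,"z":0,"turn":0}
    - {"fingers":0,"x":-20,"y":-4,"z":0,"turn":0}
    - {"fingers":0,"x":-5,"y":0,"z":0,"turn":0}
    - {"fingers":0,"x":0,"y":0,"z":0,"turn":0}
  grip_force: 20

```text
clock: 12.7
eef_pos: [461.8, -68.2, 226.9]
orientation: [3.141, 0.002, -0.044]
force: [0.2, 0.0, 0.3]
width: 0.3
finger_force: 0.0
```

>>> servo_tool:
  increments:
    - {"fingers":0,"x":0,"y":0,"z":15,"turn":0}
    - {"fingers":0,"x":0,"y":0,"z":25,"turn":0}
    - {"fingers":0,"x":0,"y":0,"z":25,"turn":0}
    - {"fingers":0,"x":0,"y":0,"z":25,"turn":0}
    - {"fingers":0,"x":0,"y":0,"z":25,"turn":0}
    - {"fingers":0,"x":0,"y":0,"z":10,"turn":0}
    - {"fingers":0,"x":0,"y":0,"z":0,"turn":0}

```text
clock: 13.4
eef_pos: [462.5, -68.0, 101.4]
orientation: [-3.141, 0.003, -0.044]
force: [0.4, -0.6, 0.1]
width: -0.1
finger_force: 0.0
```

>>> servo_tool:
  increments:
    - {"fingers":0,"x":8,"y":0,"z":-3,"turn":0}
    - {"fingers":0,"x":8,"y":0,"z":0,"turn":0}
    - {"fingers":0,"x":4,"y":0,"z":0,"turn":0}
    - {"fingers":0,"x":3,"y":0,"z":0,"turn":0}
    - {"fingers":0,"x":3,"y":0,"z":0,"turn":0}
    - {"fingers":0,"x":3,"y":0,"z":0,"turn":0}
    - {"fingers":0,"x":3,"y":0,"z":0,"turn":0}

```text
clock: 14.1
eef_pos: [494.6, -69.4, 105.7]
orientation: [3.142, 0.001, -0.044]
force: [-1.4, 0.5, -0.1]
width: 0.1
finger_force: 0.0
```

>>> servo_tool:
  increments:
    - {"fingers":0,"x":3,"y":0,"z":0,"turn":0}
    - {"fingers":0,"x":3,"y":0,"z":0,"turn":0}
    - {"fingers":0,"x":3,"y":0,"z":0,"turn":0}
    - {"fingers":0,"x":4,"y":0,"z":0,"turn":0}
    - {"fingers":0,"x":5,"y":0,"z":0,"turn":0}
    - {"fingers":0,"x":6,"y":0,"z":0,"turn":0}

```text
clock: 14.7
eef_pos: [519.2, -70.5, 105.7]
orientation: [3.142, 0.0, -0.044]
force: [-1.3, 0.0, -0.7]
width: 0.0
finger_force: 0.0
```

>>> servo_tool:
  increments:
    - {"fingers":0,"x":7,"y":0,"z":0,"turn":0}
    - {"fingers":0,"x":8,"y":0,"z":0,"turn":0}
    - {"fingers":0,"x":8,"y":0,"z":0,"turn":0}
    - {"fingers":0,"x":8,"y":0,"z":0,"turn":0}
    - {"fingers":0,"x":8,"y":0,"z":0,"turn":0}
    - {"fingers":0,"x":8,"y":0,"z":0,"turn":0}
    - {"fingers":0,"x":8,"y":0,"z":0,"turn":0}
    - {"fingers":0,"x":8,"y":0,"z":0,"turn":0}

```text
clock: 15.5
eef_pos: [582.6, -73.3, 105.7]
orientation: [3.142, 0.0, -0.044]
force: [-1.2, -1.0, -1.0]
width: 0.2
finger_force: 0.0
```

>>> servo_tool:
  increments:
    - {"fingers":0,"x":8,"y":0,"z":0,"turn":0}
    - {"fingers":0,"x":8,"y":0,"z":0,"turn":0}
    - {"fingers":0,"x":8,"y":0,"z":0,"turn":0}
    - {"fingers":0,"x":7,"y":0,"z":0,"turn":0}
    - {"fingers":0,"x":7,"y":0,"z":0,"turn":0}
    - {"fingers":0,"x":6,"y":0,"z":0,"turn":0}
    - {"fingers":0,"x":5,"y":0,"z":0,"turn":0}
    - {"fingers":0,"x":5,"y":0,"z":0,"turn":0}

```text
clock: 16.3
eef_pos: [636.3, -75.5, 105.8]
orientation: [-3.142, -0.0, -0.044]
force: [-2.1, -0.8, 0.1]
width: 0.2
finger_force: 0.0
```

>>> servo_tool:
  increments:
    - {"fingers":0,"x":5,"y":0,"z":0,"turn":0}
    - {"fingers":0,"x":5,"y":0,"z":0,"turn":0}
    - {"fingers":0,"x":4,"y":0,"z":0,"turn":0}
    - {"fingers":0,"x":4,"y":0,"z":0,"turn":0}
    - {"fingers":0,"x":3,"y":0,"z":0,"turn":0}
    - {"fingers":0,"x":3,"y":0,"z":0,"turn":0}
    - {"fingers":0,"x":2,"y":0,"z":0,"turn":0}

```text
clock: 17.0
eef_pos: [662.2, -76.7, 105.8]
orientation: [-3.142, -0.0, -0.044]
force: [-1.6, -0.1, 0.5]
width: -0.2
finger_force: 0.0
```

>>> servo_tool:
  increments:
    - {"fingers":0,"x":2,"y":0,"z":0,"turn":0}
    - {"fingers":0,"x":2,"y":0,"z":0,"turn":0}
    - {"fingers":0,"x":2,"y":0,"z":0,"turn":0}
    - {"fingers":0,"x":1.5,"y":0,"z":0,"turn":0}

```text
clock: 17.4
eef_pos: [669.5, -77.0, 105.8]
orientation: [-3.142, -0.0, -0.044]
force: [-1.0, 0.1, 0.7]
width: -0.0
finger_force: 0.0
```

>>> servo_tool:
  increments:
    - {"fingers":0,"x":1,"y":0,"z":0,"turn":0}
    - {"fingers":0,"x":1,"y":0,"z":0,"turn":0}
    - {"fingers":0,"x":1,"y":0,"z":0,"turn":0}

```text
clock: 17.7
eef_pos: [672.4, -77.2, 105.8]
orientation: [-3.142, 0.0, -0.044]
force: [-0.2, 0.7, 0.8]
width: -0.1
finger_force: 0.0
```

>>> servo_tool:
  increments:
    - {"fingers":0,"x":1,"y":0,"z":0,"turn":0}
    - {"fingers":0,"x":1,"y":0,"z":0,"turn":0}
    - {"fingers":0,"x":1,"y":0,"z":0,"turn":0}

```text
clock: 18.0
eef_pos: [675.4, -77.3, 105.8]
orientation: [3.142, 0.0, -0.044]
force: [-1.9, 0.0, 0.6]
width: -0.0
finger_force: 0.0
```

>>> servo_tool:
  increments:
    - {"fingers":0,"x":1,"y":0,"z":0,"turn":0}
    - {"fingers":0,"x":1,"y":0,"z":0,"turn":0}

```text
clock: 18.2
eef_pos: [677.4, -77.4, 105.8]
orientation: [3.142, 0.0, -0.044]
force: [-2.1, -0.1, 1.7]
width: 0.0
finger_force: 0.0
```

>>> servo_tool:
  increments:
    - {"fingers":0,"x":1,"y":0,"z":0,"turn":0}
    - {"fingers":0,"x":1,"y":0,"z":0,"turn":0}

```text
clock: 18.4
eef_pos: [678.1, -77.5, 105.5]
orientation: [3.141, 0.003, -0.044]
force: [-6.6, 0.0, 2.3]
width: -0.1
finger_force: 0.0
```

>>> servo_tool:
  increments:
    - {"fingers":0,"x":1,"y":0,"z":0,"turn":0}
    - {"fingers":0,"x":1,"y":0,"z":0,"turn":0}

```text
clock: 18.6
eef_pos: [678.6, -77.6, 105.1]
orientation: [3.141, 0.006, -0.044]
force: [-11.9, 0.5, 5.7]
width: -0.0
finger_force: 0.0
```

>>> servo_tool:
  increments:
    - {"fingers":0,"x":1,"y":0,"z":0,"turn":0}
    - {"fingers":0,"x":1,"y":0,"z":0,"turn":0}

```text
clock: 18.8
eef_pos: [680.5, -77.7, 105.1]
orientation: [3.141, 0.006, -0.044]
force: [-8.3, -0.4, 2.4]
width: 0.0
finger_force: 0.0
```

>>> servo_tool:
  increments:
    - {"fingers":0,"x":1,"y":0,"z":0,"turn":0}
    - {"fingers":0,"x":1,"y":0,"z":0,"turn":0}

```text
clock: 19.0
eef_pos: [683.9, -77.9, 105.1]
orientation: [3.141, 0.003, -0.044]
force: [-3.2, -0.2, -0.9]
width: -0.1
finger_force: 0.0
```

>>> servo_tool:
  increments:
    - {"fingers":0,"x":1,"y":0,"z":0,"turn":0}
    - {"fingers":0,"x":1,"y":0,"z":0,"turn":0}

```text
clock: 19.2
eef_pos: [687.6, -77.9, 105.8]
orientation: [3.142, -0.0, -0.044]
force: [-4.8, 0.1, 1.2]
width: -0.1
finger_force: 0.0
```

>>> servo_tool:
  increments:
    - {"fingers":0,"x":1,"y":0,"z":0,"turn":0}
    - {"fingers":0,"x":0,"y":0,"z":0,"turn":0}

```text
clock: 19.4
eef_pos: [687.5, -77.9, 105.6]
orientation: [3.141, 0.002, -0.044]
force: [-6.0, -0.2, 2.5]
width: 0.1
finger_force: 0.0
```

>>> servo_tool:
  increments:
    - {"fingers":0,"x":1,"y":0,"z":0,"turn":0}
    - {"fingers":0,"x":0,"y":0,"z":0,"turn":0}
    - {"fingers":0,"x":0,"y":0,"z":0,"turn":0}
    - {"fingers":0,"x":0,"y":0,"z":0,"turn":0}

```text
clock: 19.8
eef_pos: [687.4, -77.9, 105.5]
orientation: [3.141, 0.004, -0.044]
force: [-9.0, 1.1, 4.0]
width: 0.4
finger_force: 0.0
```

>>> servo_tool:
  increments:
    - {"fingers":0,"x":-2,"y":0,"z":0,"turn":0}
    - {"fingers":0,"x":-3,"y":0,"z":0,"turn":0}
    - {"fingers":0,"x":-10,"y":0,"z":0,"turn":0}
    - {"fingers":0,"x":-25,"y":0,"z":0,"turn":0}
    - {"fingers":0,"x":-30,"y":0,"z":-10,"turn":0}
    - {"fingers":0,"x":-20,"y":0,"z":-20,"turn":0}
    - {"fingers":0,"x":0,"y":0,"z":-30,"turn":0}
    - {"fingers":0,"x":0,"y":0,"z":0,"turn":0}

```text
clock: 20.6
eef_pos: [602.7, -74.2, 170.4]
orientation: [3.141, -0.009, -0.044]
force: [0.6, 0.9, 0.9]
width: -0.0
finger_force: 0.0
```

```bash
python3 - <<'E'
from bench import r,vision
from h import *
import cv2
s=r.read_state();st(s)
p=vision.snapshot("scene")["pixels"]
cv2.imwrite("pics/s5.png",cv2.resize(p[110:360,130:430],(720,600),interpolation=cv2.INTER_CUBIC))
E
```

```text
20.6 [602.7 -74.2 170.4] yaw [180.   -0.5  -2.5] F [0.58 0.85 0.95] w -0.0 0.0
```

View pics/s5.png

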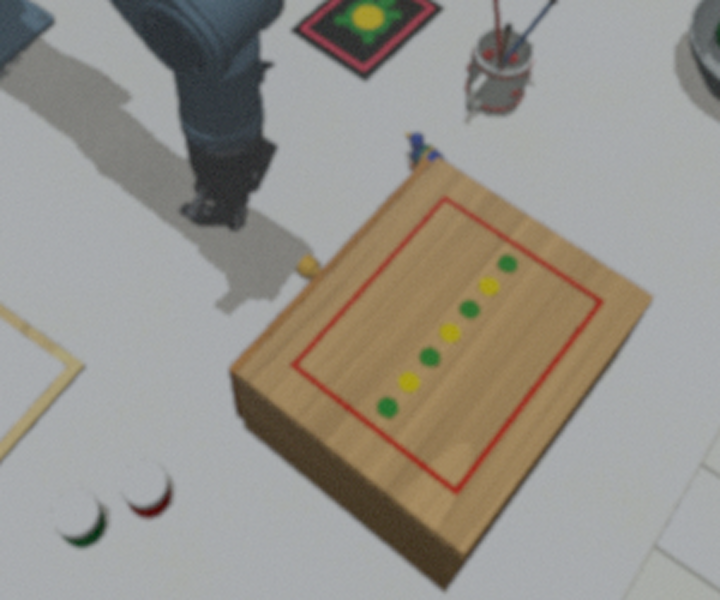

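The scene view shows the drawer shut flush (edge from (232,370) to (425,160), knob at (308,267)), the arm clear of everything, and the pots and mug where they were.

```bash
python3 -c "
from bench import finish_job
print(finish_job())"
```

```text
the job is handed in; nothing more can be done
None
```

The fish stands upright on the cork in the right compartment, the drawer is pushed home past its catch and stayed shut when released, and the job is handed in at about 21 s; no verdict was returned.

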